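Sort the brass density bars into their fitted pockets under the propped lid

ROBOT

A 6-joint arm with a two-finger parallel gripper is mounted at the origin on the work surface. World frame = base frame: x ahead of the robot, y to its left, z up, the work surface at z = 0. Lengths are in m, angles in degrees, forces in N, time in s.
With the tool pointing down it reaches from about 0.3 to 0.75 m from the base axis. Payload 8.5 kg.
Tool frame: the origin (TCP) lies midway between the tips of the shut fingers; the grasp point (between the pads) lies 19 mm behind it (env.grasp_offset is the distance from the TCP to the grasp point, in m); z points along the fingers, y is the line along which they close (so a half turn about z gives the same grasp; the last joint's range is limited). The gripper opens to 85 mm and grips with 20 to 120 N. Pads are 22 mm wide; open, the fingers measure 114 mm over their backs; the gripper's body (76 mm by 85 mm) begins 54 mm behind the grasp point. The pads swing forward as they close: fully open they stand 13 mm farther back than shut.
Start: joints at [-83.153, 21.807, 74.336, -0, 83.858, -12.336], TCP at [0.181, -0.519, 0.231] pointing down, gripper open.
Joint ranges: [-178.18, 178.18], [-50.72, 133.34], [12.68, 142.11], [-81.47, 261.47], [9.98, 163.14], [-165.26, 165.26]. Speed limits (degrees/s): [136.94, 136.94, 180, 180, 180, 180].

INTERFACE

Orientations are given as a 3x3 rotation matrix whose columns are the frame's x, y, z axes.
In Python, from rig import env gives the robot as it stands.
- The arm moves only by the tool servo_tool, never from a script. Its argument "deltas" is text: rows parted by semicolons, each of 7 numbers parted by spaces: the opening, from 0 (shut) to 1 (fully open), then the shift along the tool's x, y, z in mm, then the turn, a rotation vector about the tool's x, y, z in rad. A call has 1 to 8 rows; each row shifts and turns the commanded pose from where the row before left it, along the tool's axes as they then stand; what a row does not reach is not made up. A row lasts 1/12 s, in which the tool goes at most 41.7 mm and 7.16 degrees, less where a joint would pass 70% of its speed; a pose out of reach is approached as far as the arm can. A call is refused whole if a number of a shift passes 41.7 or a number of a turn 0.125, either way. A call with a gripper value outside its range is refused whole. The fingers move at their own pace and stop on an object; "newtons" is the grip in N (left out, the last holds). Time passes only in rows, so rows that do not move let the fingers close. It gives the time, the measured TCP pose, the force, the opening and the grip force at its end, in the units of the state.
- env.observe(): the state, without advancing time (a new reading comes with each control period).
- env.get_image(name): name is "scene" or "top" or "wrist"; returns a dict with "img" (384x512x3 uint8, red, green, blue), "depth" (384x512 float32, m along the optical axis (not along the pixel's ray), 0 where there is no reading), "camera_matrix" (3x3 intrinsics, pixels), "world_to_cam" (4x4, takes a point from world to camera coordinates). Camera axes: x right, y down, z forward; pixel columns grow to the right and rows downward; lengths in m; the calibration is good to about 2 mm. A picture is of the moment at which its call begins.
- env.close_job(): hands the job in; it is judged then, once.
Trained networks look in a picture, given as the dict that the camera call returned (one of the last four; its "shot" number tells which), for a name from the list of things; names that differ only in an ending like _2 or _b are one class to them, and where a whole thing is asked for, a point or a joint stands for the part that bears it (a point fixed in the world has none). Each returns a list of dicts, best first, with "conf" (0 to 1); they miss things now and then, are a little off and sometimes report something else, mostly with a low value. They report only what shows in the picture. A call takes as long as a camera call. They do not tell look-alikes from the thing itself.
- env.spot_in(name, picture): "bbox" ([centre column, centre row, width, height] in pixels, round what is visible of it).
- env.spot_point(name, picture): "uv" ([column, row] in pixels: a listed point, or the origin of a listed thing).
The state is a dict: "time_s": time; "q": joint angles; "qvel": joint speeds; "joint_efforts": joint torques, N m; "position": TCP position; "tool_rot": TCP orientation; "ft_force": force on the tool from outside, world axes, zero at the start; "wrist_torque": the same for the moment, N m; "grip_width": finger opening in m; "gripper_force": force on a finger pad.
Only numpy, scipy, OpenCV 4.12 (cv2) and the standard library are available. Lean on these libraries where they do the work, as an engineer would, in place of code of your own. Each camera call takes 0.05 s, during which the arm holds its last target. There are 200 camera calls.

TASK

Put the three brass density bars away in the wooden box: each bar goes by its length into the pocket cut to that length, lying flat on the pocket's floor. The lid stays propped over the box, so reach in under it at a slant and do not knock it; leave the other apparatus on the shelf where it stands.

Things in the scene. Friction and masses are not known exactly. Their poses are not given: they have to be found in the camera images.
- tray: open wooden box, fixed, 200 mm (its x) by 190 mm (its y), walls 8 mm thick with their rim 42 mm above the shelf; origin at the centre of its underside, z up. Side by side along its x, 60 mm apart, it holds three liner strips, one pocket in each; their order varies. The pockets' centres lie 10 mm in +y of the box's middle
- lid: the box's fixed lid, 200 x 190 mm, 18 mm thick at its edges, hinged on the box's -y rim (origin: middle of the hinge line, axes as the box's), propped 58 degrees up from closed by a thin brass stay outside the +x wall. It overhangs the pockets: free edge 205 mm above the shelf, 100 mm in +y of the hinge. A tool leaning 30 degrees or more, body towards the box's +y, clears it
- bar_short: short bar: loose brass bar, 20 mm wide (x), 56 mm long (y), 24 mm high (z); origin at the centre of its underside. It lies on the shelf; yaw only
- bar_short_mid (a point): centre of the short bar, 12 mm above its underside, axes as the bar's
- pocket_short_floor (a point): centre of the floor of the short bar's pocket, 28 mm above the shelf; the pocket is 28 mm (x) by 64 mm (y), 5 mm deep (light wood around it, dark floor), z up; axes as the box's. Box rim is 14 mm above this floor
- bar_medium: medium bar: loose brass bar, 20 mm wide (x), 72 mm long (y), 24 mm high (z); origin at the centre of its underside. It lies on the shelf; yaw only
- bar_medium_mid (a point): centre of the medium bar, 12 mm above its underside, axes as the bar's
- pocket_medium_floor (a point): centre of the floor of the medium bar's pocket, 28 mm above the shelf; the pocket is 28 mm (x) by 80 mm (y), 5 mm deep (light wood around it, dark floor), z up; axes as the box's. Box rim is 14 mm above this floor
- bar_long: long bar: loose brass bar, 20 mm wide (x), 88 mm long (y), 24 mm high (z); origin at the centre of its underside. It lies on the shelf; yaw only
- bar_long_mid (a point): centre of the long bar, 12 mm above its underside, axes as the bar's
- pocket_long_floor (a point): centre of the floor of the long bar's pocket, 28 mm above the shelf; the pocket is 28 mm (x) by 96 mm (y), 5 mm deep (light wood around it, dark floor), z up; axes as the box's. Box rim is 14 mm above this floor
- magnet: bystander: red horseshoe magnet lying flat, 72 by 62 mm, 14 mm high; origin between its legs near the bend, on the shelf
- prism: bystander: glass prism standing on its triangular end, 35 mm sides, 32 mm high; origin at the centre of its underside
- bob: bystander: brass pendulum bob, 36 mm diameter, 42 mm high; origin at the centre of its underside
- pulley: bystander: aluminium pulley wheel lying flat, 50 mm diameter, 15 mm high; origin at the centre of its underside
- stopper: bystander: cork stopper, 30 mm diameter, 28 mm high; origin at the centre of its underside
- weight: bystander: steel weight with a knob, 40 mm diameter, 36 mm high; origin at the centre of its underside
Things that resemble listed ones, but are neither listed nor needed, are in the scene too. What is shaped like the bar_long but green or purple is not meant. What is shaped like the bar_medium but black is not meant.

How it is judged:
By the outcome, as a careful person would: the job done as asked, in the order asked, and still so for the second after the job is handed in, with the robot touching nothing.
It also fails if it takes over 67 s, if anything falls off the work surface, if the arm or the gripper's body presses on something with over 40 N, if the wrist force passes 120 N, or if a joint passes its speed limit or range.

## Working session

There is one attempt and no reset: what is moved stays moved. The work goes in short steps, Python scripts to look and compute and a tool call to move; the robot and the scene stay as the last step left them, time stands still between calls to the robot, and variables do not carry over. Pictures are saved under pics/ and viewed, at most 10 in all, crops included, and the job is handed in when it is done.

Besides the shell and the picture viewer there is one more tool, called after ">>>" as name(argument=value, ...), one argument or row to a line, values as JSON. servo_tool: Moves the arm, as the interface text tells. Its arguments: {"type":"object","properties":{"deltas":{"type":"string"},"newtons":{"type":"number"}},"required":["deltas"]}

```bash
mkdir -p pics; ls; cat > h.py <<'E'
import numpy as np, cv2
from rig import env
def snap(n,f=None):
    p=env.get_image(n)
    if f: cv2.imwrite('pics/'+f,p['img'][:,:,::-1])
    return p
def world(p,uv,z=None):
    K=p['camera_matrix'];T=p['world_to_cam'];R=T[:3,:3];t=T[:3,3]
    r=R.T@(np.linalg.inv(K)@[uv[0],uv[1],1.]);c=-R.T@t
    if z is not None: return c+r*(z-c[2])/r[2]
    d=p['depth'][int(round(uv[1])),int(round(uv[0]))]; return c+r*d
E
python3 - <<'E'
from h import *
np.set_printoptions(precision=4,suppress=True)
for n in ['scene','top']:
    p=snap(n,n+'0.png')
    print(n,world(p,(256,192)))
    for k in ['tray','lid','bar_short_mid','bar_medium_mid','bar_long_mid','pocket_short_floor','pocket_medium_floor','pocket_long_floor']:
        for d in env.spot_point(k,p)[:4]: print(k,np.round(d['uv'],1),round(d['conf'],2),world(p,d['uv']))
E
```

```text
pics
scene [ 0.5066 -0.0022  0.0005]
tray [318.5 181.8] 0.51 [0.4418 0.1264 0.0219]
tray [281.1 293.6] 0.46 [0.7303 0.1406 0.0274]
tray [191.1 197.4] 0.32 [ 0.5925 -0.122   0.0295]
lid [151.4 174.6] 0.6 [ 0.6792 -0.1296  0.2082]
bar_short_mid [393.  229.9] 0.55 [0.5078 0.3111 0.0228]
bar_short_mid [181.1 216.5] 0.54 [ 0.6452 -0.119   0.0292]
bar_short_mid [294.4 242.1] 0.3 [0.6115 0.1267 0.0219]
bar_short_mid [224.2 277.6] 0.22 [0.7413 0.0265 0.0307]
bar_medium_mid [320.6 182.3] 0.84 [0.4425 0.1315 0.0234]
bar_medium_mid [250.9 153.7] 0.64 [ 0.4239 -0.0485  0.0274]
bar_medium_mid [378.  184.9] 0.36 [0.4021 0.2552 0.0235]
bar_long_mid [358.8 349.3] 0.95 [0.7766 0.3045 0.0236]
bar_long_mid [339.1 145. ] 0.89 [0.3178 0.14   0.0255]
bar_long_mid [294.2 238.9] 0.65 [0.6057 0.1241 0.024 ]
bar_long_mid [395.1 233.4] 0.55 [0.5106 0.3176 0.0167]
pocket_short_floor [207. 175.] 0.77 [ 0.521  -0.1179  0.0273]
pocket_medium_floor [193.5 197.4] 0.9 [ 0.5902 -0.1173  0.029 ]
pocket_long_floor [181.5 216.3] 0.9 [ 0.6437 -0.1192  0.0277]
top [ 0.578   0.0433 -0.0032]
lid [356.7 182.5] 0.56 [ 0.5755 -0.1993  0.1082]
bar_short_mid [155.3 223.1] 0.74 [0.4985 0.3077 0.0228]
bar_short_mid [165.2 165.7] 0.6 [ 0.6572  0.289  -0.0013]
bar_medium_mid [293.6 255.6] 0.74 [ 0.4052 -0.0478  0.0229]
bar_medium_mid [226.7 245.1] 0.57 [0.4367 0.1232 0.025 ]
bar_long_mid [226.9 183.9] 0.76 [0.5978 0.1203 0.0202]
bar_long_mid [222.1 296.5] 0.75 [0.3085 0.1371 0.0217]
bar_long_mid [162.  123.7] 0.68 [0.7712 0.2952 0.0155]
pocket_short_floor [319.5 205.1] 0.77 [ 0.5332 -0.1206  0.0299]
pocket_short_floor [175.  264.1] 0.4 [0.3924 0.2544 0.0309]
pocket_medium_floor [318.9 181.7] 0.97 [ 0.5958 -0.1229  0.0281]
pocket_medium_floor [227.8 182.9] 0.69 [0.6003 0.1179 0.0209]
pocket_long_floor [316.9 165. ] 0.67 [ 0.6421 -0.1209  0.024 ]
```

```bash
python3 -c "
import cv2
a=cv2.imread('pics/scene0.png');b=cv2.imread('pics/top0.png')
cv2.imwrite('pics/s1.png',cv2.resize(a,(800,600)));cv2.imwrite('pics/t1.png',cv2.resize(b,(800,600)))"
```

```text
(no output)
```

View pics/s1.png

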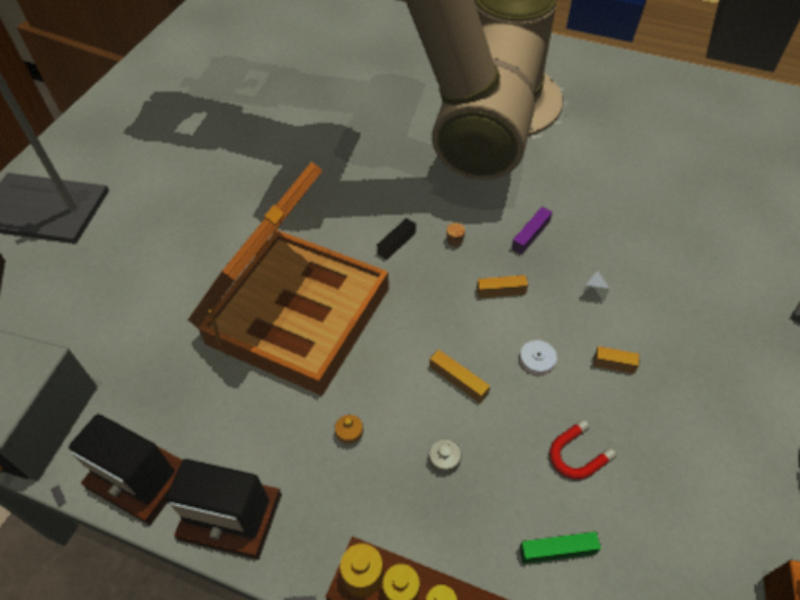

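View pics/t1.png

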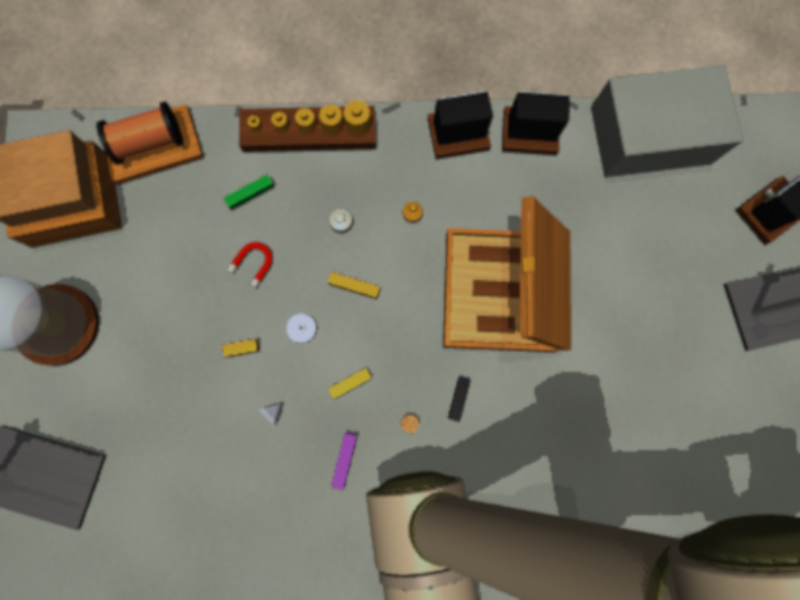

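The scene view (800x600) shows the yellow brass bars at (460,374), (502,284) and (617,358), the box with its lid propped, and the pockets at (325,275), (302,305) and (280,338). The top view shows the same bars at (354,285) long, (350,383) medium and (240,347) short. The candidates I reject are purple (344,460), green (249,191) and black (459,398), because the task says those colours are not meant.

```bash
cat >> h.py <<'E'
def cloud(p):
    K=p['camera_matrix'];T=p['world_to_cam'];R=T[:3,:3];t=T[:3,3]
    h,w=p['depth'].shape;u,v=np.meshgrid(np.arange(w),np.arange(h))
    d=p['depth'][...,None];c=d*(np.stack([u,v,np.ones_like(u)],-1)@np.linalg.inv(K).T)
    return (c-t)@R
def rect(P,s=1e4):
    (cx,cy),(a,b),th=cv2.minAreaRect((P[:,:2]*s).astype(np.float32))
    if a<b: a,b,th=b,a,th+90
    return np.round([cx/s*1000,cy/s*1000,a/s*1000,b/s*1000,th%180],1)
def bars(p,zlo=.016):
    X=cloud(p);hsv=cv2.cvtColor(p['img'],cv2.COLOR_RGB2HSV)
    m=((hsv[...,0]>14)&(hsv[...,0]<32)&(hsv[...,1]>130)&(hsv[...,2]>60)).astype(np.uint8)
    n,L,S,C=cv2.connectedComponentsWithStats(m)
    out=[]
    for i in range(1,n):
        if S[i,4]<60: continue
        mm=(L==i)
        P=X[mm]; zt=np.percentile(P[:,2],80)
        Q=P[P[:,2]>zlo]
        if len(Q)<30: continue
        out.append((C[i].round(0),S[i,4],round(zt*1000,1),rect(Q)))
    return out
E
python3 - <<'E'
from h import *
np.set_printoptions(precision=4,suppress=True)
ims=[]
for n,bx in [('scene',(265,160,430,265)),('top',(130,170,260,270))]:
    p=snap(n)
    for o in bars(p): print(n,*o)
    x0,y0,x1,y1=bx
    ims.append(cv2.resize(p['img'][y0:y1,x0:x1,::-1],(400,300)))
    X=cloud(p); 
    # pockets / rim
    box=(X[...,0]>.44)&(X[...,0]<.74)&(X[...,1]>-.26)&(X[...,1]<.02)
    rim=box&(X[...,2]>.036)&(X[...,2]<.048)
    if n=='top': print('rim',rect(X[rim]), np.percentile(X[rim],[2,98],axis=0))
    hsv=cv2.cvtColor(p['img'],cv2.COLOR_RGB2HSV)
    fl=box&(X[...,2]>.024)&(X[...,2]<.0365)
    for z0,z1 in [(.02,.0305),(.0305,.036)]:
        m=box&(X[...,2]>z0)&(X[...,2]<z1); print(n,z0,m.sum(),np.median(hsv[m],axis=0))
    m=(fl&(hsv[...,2]<105)).astype(np.uint8)
    k,L,S,C=cv2.connectedComponentsWithStats(m)
    for i in range(1,k):
        if S[i,4]>40: print('dark',C[i],S[i],np.median(X[L==i],axis=0),rect(X[L==i]))
cv2.imwrite('pics/c1.png',np.hstack(ims))
E
```

```text
scene [436.  22.] 2721 -201.9 [ 524.6  127.6 1078.5   44.8    8.8]
scene [175. 137.] 96 215.3 [ 585.4 -130.2   24.3   14.5  175.3]
scene [189. 194.] 4087 35.0 [790.7 -27.6 701.3 235.1  26.1]
scene [321. 182.] 335 25.6 [439.5 132.6  71.   22.  119. ]
scene [395. 229.] 316 25.7 [502.4 314.2  54.3  21.3  98.9]
scene [294. 240.] 468 25.7 [807.3 189.9 494.7  77.6  18.6]
scene [223. 274.] 242 33.4 [890.5 114.5 401.5  32.6  31. ]
scene [242. 366.] 1163 76.8 [939.2 178.7 240.4  79.8  43.3]
scene [282. 379.] 167 65.5 [960.8 208.3 191.4  33.2   8.3]
scene 0.02 1299 [ 12. 183.  78.]
scene 0.0305 4092 [ 16. 168. 100.]
dark [176.1475 191.4828] [ 138  153   84   75 2786] [ 0.5911 -0.1642  0.0329] [ 583.1 -144.9  182.3  141.4  176.3]
dark [199.8131 222.6202] [140 178 109  71 337] [ 0.683  -0.0393  0.0301] [631.9 -66.3 255.3 122.4 137.8]
top [221.  75.] 560 73.6 [672.1  78.4 533.   92.5  13. ]
top [195.  76.] 185 61.6 [898.7 203.3  51.7  37.2   6.4]
top [179.  77.] 126 56.2 [658.  166.3 550.7  30.5  18.7]
top [162.  78.] 79 50.7 [896.6 292.2  36.   23.4  25.2]
top [122.  89.] 60 20.3 [875.4 404.9  62.3  15.9   9.4]
top [ 24. 111.] 2311 120.6 [642.3 353.  733.1 168.7  63.3]
top [ 90. 105.] 190 19.8 [646.6 275.4 640.4  93.7  49.2]
top [264. 135.] 126 31.5 [729.2  19.   33.7  29.9 178.3]
top [ 55. 139.] 72 70.3 [719.3 560.   58.7  16.4 102.2]
top [311. 185.] 3008 39.2 [523.4 -92.2 338.4 203.7 159. ]
top [226. 182.] 249 23.7 [603.1 122.3  86.6  19.9  71.3]
top [153. 222.] 166 24.0 [463.8 198.3 294.2  35.8  72.3]
top [224. 245.] 203 24.2 [434.5 111.2 103.1  51.5  82.2]
top [262. 271.] 80 28.1 [370.1  35.9  22.9  22.6  88.3]
rim [607.4 -97.5 295.  180.5  11.3] [[ 0.4838 -0.1923  0.0365]
 [ 0.6917 -0.0283  0.044 ]]
top 0.02 1644 [ 15. 167. 106.]
top 0.0305 1551 [ 19. 146. 183.]
dark [320.5995 182.039 ] [301 155  32  58 794] [ 0.5933 -0.1318  0.0272] [ 589.4 -124.6  151.7   83.8    3.9]
```

View pics/c1.png

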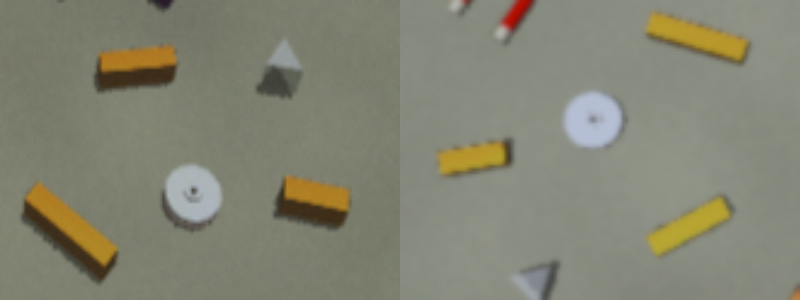

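The crop shows all three yellow bars clearly (long, medium and short, from their measured lengths). Next I get the wrist-camera geometry and write a planner.

```bash
cat >> h.py <<'E'
from scipy.spatial.transform import Rotation as Ro
def ori(head,tilt):
    h,t=np.radians([head,tilt]); z=np.array([np.sin(t)*np.cos(h),np.sin(t)*np.sin(h),-np.cos(t)])
    y=np.array([-np.sin(h),np.cos(h),0]); return np.stack([np.cross(y,z),y,z],1)
def near(R,R0): # half-turn choice
    F=R@np.diag([-1,-1,1.]); return R if np.trace(R.T@R0)>np.trace(F.T@R0) else F
def plan(wps,P=None,R=None,v=38,w=.115):
    """wps: (opening, P(m), R) -> rows printed, 8 a call"""
    s=env.observe(); P=np.array(s['position'] if P is None else P)*1000; R=np.array(s['tool_rot']) if R is None else R
    rows=[]
    for o,Pt,Rt in wps:
        Pt=np.array(Pt)*1000; Rt=near(Rt,R)
        n=int(np.ceil(max(np.linalg.norm(Pt-P)/v,Ro.from_matrix(R.T@Rt).magnitude()/w,1)))
        for i in range(n):
            k=n-i
            d=np.round(R.T@(Pt-P)/k,1); r=np.round(Ro.from_matrix(R.T@Rt).as_rotvec()/k,4)
            P=P+R@d; R=R@Ro.from_rotvec(r).as_matrix()
            rows.append(' '.join(f'{a:g}' for a in [o,*d,*r]))
    for i in range(0,len(rows),8): print('; '.join(rows[i:i+8]))
    return P/1000,R
E
python3 - <<'E'
from h import *
np.set_printoptions(precision=4,suppress=True)
s=env.observe();print(s['tool_rot'],s['time_s'],env.grasp_offset)
p=snap('wrist');T=np.eye(4);T[:3,:3]=s['tool_rot'];T[:3,3]=s['position']
print('cam in tool',np.linalg.inv(p['world_to_cam']@T)); print(p['camera_matrix'])
# refined box: rim corners from top
p=snap('top')
for k in ['tray','pocket_short_floor','pocket_medium_floor','pocket_long_floor']:
    for z in ([0.028] if k!='tray' else [0]):
        for d in env.spot_point(k,p)[:1]: print(k,d['conf'],world(p,d['uv'],z))
R=near(ori(-90,35),s['tool_rot'])
plan([(.6,(.25,-.4,.36),s['tool_rot']),(.6,(.52,.08,.26),R)])
E
```

```text
[[ 0.9445  0.3286 -0.    ]
 [ 0.3286 -0.9445  0.    ]
 [-0.     -0.     -1.    ]] 1.0 0.0187
cam in tool [[ 0.0002 -0.945  -0.3271  0.0841]
 [ 1.      0.0001  0.0002 -0.0003]
 [-0.0001 -0.3271  0.945  -0.1419]
 [ 0.      0.      0.      1.    ]]
[[322.9121   0.     252.4204]
 [  0.     322.9121 193.4069]
 [  0.       0.       1.    ]]
tray 0.33 [0.7324 0.0222 0.    ]
pocket_short_floor 0.65 [ 0.5304 -0.1155  0.028 ]
pocket_long_floor 0.71 [ 0.6461 -0.1199  0.028 ]
0.6 20.9 -18 -25.7 -0 -0 0; 0.6 20.9 -18 -25.7 -0 -0 0; 0.6 21 -18 -25.8 -0 -0 0; 0.6 20.9 -18 -25.7 -0 -0 0; 0.6 21 -18.1 -25.8 -0 -0 0; 0.6 27.5 -24.3 6.7 -0.0251 -0.0353 -0.0797; 0.6 29.6 -22.2 5.1 -0.0251 -0.0353 -0.0797; 0.6 31.4 -19.9 3.5 -0.0251 -0.0354 -0.0797
0.6 33 -17.3 1.9 -0.0251 -0.0354 -0.0797; 0.6 34.3 -14.7 0.3 -0.0251 -0.0354 -0.0797; 0.6 35.3 -11.9 -1.3 -0.0251 -0.0353 -0.0797; 0.6 36.1 -9 -2.8 -0.0251 -0.0354 -0.0797; 0.6 36.6 -6 -4.3 -0.0251 -0.0354 -0.0797; 0.6 36.7 -3 -5.7 -0.0252 -0.0353 -0.0797; 0.6 36.6 0.1 -7.1 -0.0251 -0.0354 -0.0797; 0.6 36.2 3.2 -8.3 -0.0252 -0.0353 -0.0796
0.6 35.6 6.3 -9.5 -0.0251 -0.0354 -0.0797; 0.6 34.6 9.4 -10.5 -0.0252 -0.0353 -0.0796; 0.6 33.3 12.3 -11.4 -0.0251 -0.0354 -0.0797; 0.6 31.8 15.3 -12.2 -0.0252 -0.0353 -0.0796
```

>>> servo_tool(
  deltas="0.6 20.9 -18 -25.7 0 0 0; 0.6 20.9 -18 -25.7 0 0 0; 0.6 21 -18 -25.8 0 0 0; 0.6 20.9 -18 -25.7 0 0 0; 0.6 21 -18.1 -25.8 0 0 0; 0.6 27.5 -24.3 6.7 -0.0251 -0.0353 -0.0797; 0.6 29.6 -22.2 5.1 -0.0251 -0.0353 -0.0797; 0.6 31.4 -19.9 3.5 -0.0251 -0.0354 -0.0797",
)

```text
time_s: 1.97
position: [0.3043, -0.3026, 0.3401]
tool_rot: [[0.834, 0.548, -0.062], [0.539, -0.834, -0.117], [-0.115, 0.064, -0.991]]
ft_force: [1.4, -0.5, -0.3]
grip_width: 0.0512
gripper_force: 0.0
```

>>> servo_tool(
  deltas="0.6 33 -17.3 1.9 -0.0251 -0.0354 -0.0797; 0.6 34.3 -14.7 0.3 -0.0251 -0.0354 -0.0797; 0.6 35.3 -11.9 -1.3 -0.0251 -0.0353 -0.0797; 0.6 36.1 -9 -2.8 -0.0251 -0.0354 -0.0797; 0.6 36.6 -6 -4.3 -0.0251 -0.0354 -0.0797; 0.6 36.7 -3 -5.7 -0.0252 -0.0353 -0.0797; 0.6 36.6 0.1 -7.1 -0.0251 -0.0354 -0.0797; 0.6 36.2 3.2 -8.3 -0.0252 -0.0353 -0.0796",
)

```text
time_s: 2.63
position: [0.4485, -0.046, 0.2866]
tool_rot: [[0.315, 0.946, -0.074], [0.841, -0.314, -0.441], [-0.441, 0.077, -0.894]]
ft_force: [1.0, -0.7, -0.5]
grip_width: 0.0512
gripper_force: 0.0
```

>>> servo_tool(
  deltas="0.6 35.6 6.3 -9.5 -0.0251 -0.0354 -0.0797; 0.6 34.6 9.4 -10.5 -0.0252 -0.0353 -0.0796; 0.6 33.3 12.3 -11.4 -0.0251 -0.0354 -0.0797; 0.6 31.8 15.3 -12.2 -0.0252 -0.0353 -0.0796; 0.6 0 0 0 0 0 0; 0.6 0 0 0 0 0 0",
)

```text
time_s: 3.13
position: [0.5203, 0.0817, 0.2588]
tool_rot: [[-0.003, 1.0, 0.0], [0.819, 0.003, -0.574], [-0.574, -0.002, -0.819]]
ft_force: [0.0, -0.1, 0.3]
grip_width: 0.0513
gripper_force: 0.0
```

```bash
python3 - <<'E'
from h import *
np.set_printoptions(precision=4,suppress=True)
s=env.observe();print(s['q'],s['position'])
p=snap('wrist','w1.png')
for k in ['tray','pocket_short_floor','pocket_medium_floor','pocket_long_floor','bar_long_mid']:
    for d in env.spot_point(k,p)[:2]: print(k,round(d['conf'],2),d['uv'],world(p,d['uv']))
E
```

```text
[ 11.8726  24.4812  73.2476 -34.1676  90.3848  13.9342] [0.5203 0.0817 0.2588]
pocket_short_floor 0.66 [258.8, 166.1] [ 0.5291 -0.1141  0.0277]
pocket_medium_floor 0.92 [300.2, 170.3] [ 0.5887 -0.1232  0.0275]
pocket_long_floor 0.74 [340.4, 169.5] [ 0.6461 -0.1214  0.0271]
```

View pics/w1.png

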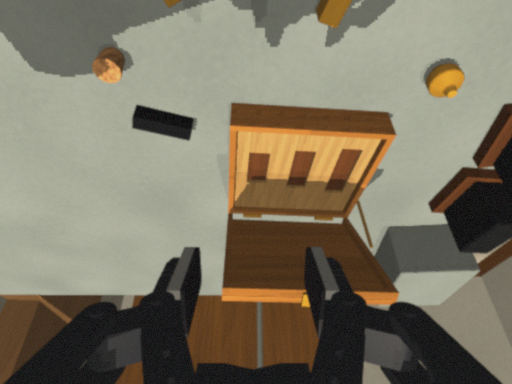

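The wrist view shows the open box, with pockets at (259,166) short, (300,168) medium and (342,170) long. I rectify it onto the liner plane to measure them.

```bash
cat >> h.py <<'E'
def rectify(p,z,x0,x1,y0,y1,s=.0005):
    # columns = world x, rows = decreasing y
    xs=np.arange(x0,x1,s);ys=np.arange(y1,y0,-s);gx,gy=np.meshgrid(xs,ys)
    W=np.stack([gx,gy,np.full_like(gx,z)],-1);T=p['world_to_cam']
    c=W@T[:3,:3].T+T[:3,3];c=c@p['camera_matrix'].T
    return cv2.remap(p['img'],(c[...,0]/c[...,2]).astype(np.float32),(c[...,1]/c[...,2]).astype(np.float32),cv2.INTER_CUBIC)
E
python3 - <<'E'
from h import *
p=snap('wrist')
I=rectify(p,.033,.47,.72,-.25,0.0)
g=I[...,0].astype(float)
cv2.imwrite('pics/r1.png',I[:,:,::-1])
np.set_printoptions(precision=1,suppress=True,linewidth=250)
for y in [-.09,-.10,-.11,-.12,-.13,-.14]:
    r=g[int((0-y)/.0005)-2:int((0-y)/.0005)+3].mean(0); r=np.convolve(r,np.ones(5)/5,'same'); d=np.gradient(r)
    e=[(470+.5*i,round(d[i],1)) for i in range(5,len(d)-5) if abs(d[i])>2 and abs(d[i])==abs(d[i-5:i+6]).max()]
    print(y,e)
for x in [.524,.529,.534,.584,.589,.594,.641,.646,.651,]:
    i0=int((x-.47)/.0005); r=g[:,i0-2:i0+3].mean(1); r=np.convolve(r,np.ones(5)/5,'same'); d=np.gradient(r)
    e=[(-.5*i,round(d[i],1)) for i in range(5,len(d)-5) if abs(d[i])>1.2 and abs(d[i])==abs(d[i-5:i+6]).max()]
    print(x,e)
E
```

```text
-0.09 [(488.0, np.float64(7.2)), (496.0, np.float64(-10.8)), (499.0, np.float64(13.2)), (514.5, np.float64(-17.8)), (542.5, np.float64(16.4)), (550.5, np.float64(2.2)), (566.5, np.float64(2.0)), (575.0, np.float64(-17.4)), (602.5, np.float64(18.0)), (635.0, np.float64(-16.8)), (662.0, np.float64(19.8)), (679.0, np.float64(-20.8)), (686.0, np.float64(16.4)), (694.5, np.float64(-5.4))]
-0.1 [(487.5, np.float64(7.5)), (498.5, np.float64(9.9)), (514.0, np.float64(-17.3)), (542.0, np.float64(14.7)), (574.5, np.float64(-16.8)), (601.5, np.float64(16.9)), (609.5, np.float64(2.0)), (625.5, np.float64(2.0)), (634.0, np.float64(-15.9)), (661.0, np.float64(17.4)), (669.5, np.float64(2.2)), (678.5, np.float64(-20.6)), (685.0, np.float64(17.7)), (694.0, np.float64(-5.3))]
-0.11 [(486.5, np.float64(6.6)), (497.5, np.float64(11.3)), (513.0, np.float64(-15.9)), (541.0, np.float64(15.8)), (573.5, np.float64(-16.7)), (601.0, np.float64(16.6)), (633.5, np.float64(-15.3)), (661.0, np.float64(18.4)), (677.5, np.float64(-19.5)), (684.5, np.float64(16.5)), (693.0, np.float64(-8.0))]
-0.12 [(486.0, np.float
[... 3195 characters left out ...]
.6)), (-231.5, np.float64(1.3)), (-232.0, np.float64(1.3)), (-242.5, np.float64(2.1))]
0.646 [(-10.0, np.float64(-10.1)), (-18.0, np.float64(1.3)), (-44.0, np.float64(13.4)), (-72.5, np.float64(-12.1)), (-136.0, np.float64(-5.5)), (-162.5, np.float64(3.3)), (-169.5, np.float64(2.4)), (-218.5, np.float64(-2.6)), (-219.0, np.float64(-2.6)), (-231.5, np.float64(1.5)), (-240.5, np.float64(1.5))]
0.651 [(-10.5, np.float64(-10.5)), (-26.5, np.float64(1.4)), (-44.0, np.float64(14.2)), (-51.5, np.float64(1.7)), (-73.5, np.float64(-12.1)), (-136.5, np.float64(-5.1)), (-163.0, np.float64(3.2)), (-218.5, np.float64(-3.1)), (-232.5, np.float64(1.3)), (-233.0, np.float64(1.3)), (-243.5, np.float64(2.2))]
```

View pics/r1.png

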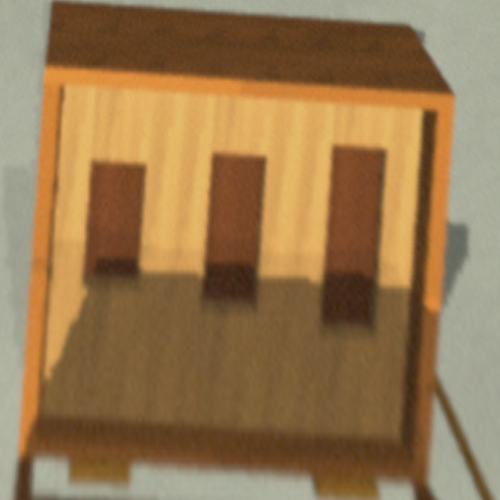

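The rectified view gives the pockets at z=33 mm as short (527,-113), medium (587,-117) and long (646.5,-121) mm. Box yaw is about -4°, and the pocket lengths of 64, 80 and 97 mm match their names. Now to the pre-grasp of the long bar.

```bash
cat >> h.py <<'E'
PK=dict(short=(.5268,-.113),medium=(.5867,-.1172),long=(.6466,-.1212))
TILT=35; BY=-94.
def tcp(cx,cy,head,zb,h=.0135,back=0.,up=0.):
    """TCP pose to hold a bar centred at cx,cy with underside zb"""
    R=ori(head,TILT);d=R[:,2];C=np.array([cx,cy,zb+.019])
    s=(.019-h)/np.cos(np.radians(TILT))
    return C+d*(s-back)+[0,0,up],R
def fit(p,c,z=.024,r=.07):
    I=rectify(p,z,c[0]-r,c[0]+r,c[1]-r,c[1]+r); hsv=cv2.cvtColor(I,cv2.COLOR_RGB2HSV)
    return I,hsv
E
python3 - <<'E'
from h import *
plan([(.6,*tcp(.604,.122,-108.7,0,back=.11))])
E
```

```text
0.6 28.6 17.1 12 0.0312 -0.0001 0.0442; 0.6 29.3 16.2 11.4 0.0312 -0.0001 0.0442; 0.6 30 15.3 10.9 0.0312 -0.0001 0.0442; 0.6 30.6 14.2 10.5 0.0312 -0 0.0442; 0.6 31.3 13.2 10.1 0.0311 -0.0001 0.0442; 0.6 31.8 12.2 9.6 0.0312 -0 0.0443
```

>>> servo_tool(
  deltas="0.6 28.6 17.1 12 0.0312 0 0.0442; 0.6 29.3 16.2 11.4 0.0312 0 0.0442; 0.6 30 15.3 10.9 0.0312 0 0.0442; 0.6 30.6 14.2 10.5 0.0312 0 0.0442; 0.6 31.3 13.2 10.1 0.0311 0 0.0442; 0.6 31.8 12.2 9.6 0.0312 0 0.0443; 0.6 0 0 0 0 0 0; 0.6 0 0 0 0 0 0",
)

```text
time_s: 4.15
position: [0.6229, 0.1788, 0.1004]
tool_rot: [[0.259, 0.948, -0.187], [0.776, -0.319, -0.544], [-0.576, -0.004, -0.818]]
ft_force: [0.5, 0.6, 0.7]
grip_width: 0.0513
gripper_force: 0.0
```

```bash
cat >> h.py <<'E'
def barfit(p,c,z=.024,r=.075,show=None):
    """outline of the bar's lit top face, on plane z"""
    I=rectify(p,z,c[0]-r,c[0]+r,c[1]-r,c[1]+r)
    hsv=cv2.cvtColor(I,cv2.COLOR_RGB2HSV)
    m=((hsv[...,0]>10)&(hsv[...,0]<35)&(hsv[...,1]>120)&(hsv[...,2]>40)).astype(np.uint8)
    n,L,S,C=cv2.connectedComponentsWithStats(m)
    i=1+np.argmax(S[1:,4]); v=hsv[...,2].copy(); v[L!=i]=0
    t,_=cv2.threshold(v[L==i].reshape(-1,1),0,255,cv2.THRESH_OTSU)
    out=[]
    for mm in [(L==i),(v>t)]:
        ys,xs=np.nonzero(mm); P=np.stack([c[0]-r+xs*.0005,c[1]+r-ys*.0005],1); out.append(rect(P))
    print('all',out[0],'bright',out[1],'otsu',t)
    if show: cv2.imwrite('pics/'+show,I[:,:,::-1])
    return out
E
python3 - <<'E'
from h import *
s=env.observe();print(s['position'],np.round(s['q'],0))
p=snap('wrist'); barfit(p,(.604,.122),show='b1.png')
E
```

```text
[0.62286479 0.17877034 0.10044219] [ 16.  50.  51. -28. 100.  35.]
all [607.3 134.8 108.9  19.7  71.3] bright [603.7 124.7  87.4  19.5  71.3] otsu 165.0
```

View pics/b1.png

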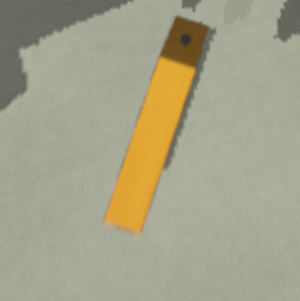

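The fit shows the lit top face as 87.4 x 19.5 mm at z = 24 mm, centred at (603.7,124.7) and at 71.3°. That confirms the length and height.

```bash
python3 - <<'E'
from h import *
c=(.6037,.1247,-108.7,0)
P,R=plan([(.6,*tcp(*c,back=.03)),],v=30)
P,R=plan([(.6,*tcp(*c))],P=P,R=R,v=15)
print('lift+carry')
L,Rl=tcp(*c)
q=PK['long']
P,R=plan([(0,*tcp(*c,up=.08)),(0,*tcp(q[0]+.008,q[1]+.12,BY,.028,up=.06)),(0,*tcp(*q,BY,.028,up=.03))],P=L,R=near(Rl,env.observe()['tool_rot']),v=30)
E
```

```text
0.6 0.4 -0.3 26.1 0 0.0002 0.0007; 0.6 0.5 -0.3 26.1 0 0.0002 0.0006; 0.6 0.4 -0.4 26.2 0 0.0002 0.0007
0.6 -0 0 15 0 0 -0; 0.6 -0 0 15 0 0 -0
lift+carry
0 -15.3 0 -21.8 0 0 0; 0 -15.3 0 -21.9 0 0 0; 0 -15.3 0 -21.8 0 0 0; 0 -17.8 17.9 10.5 -0.0294 0 -0.042; 0 -18.5 16.8 11 -0.0294 -0 -0.042; 0 -19.2 15.7 11.5 -0.0295 -0 -0.0421; 0 -19.8 14.6 11.9 -0.0294 -0 -0.042; 0 -20.3 13.4 12.3 -0.0295 -0 -0.0421
0 -16.3 0.1 18.7 0 -0 0; 0 -16.3 0.1 18.7 0 -0 0; 0 -16.2 0.1 18.7 0 -0 0; 0 -16.3 0 18.7 0 -0 0; 0 -16.2 0.1 18.7 0 -0 0
```

>>> servo_tool(
  deltas="0.6 0.4 -0.3 26.1 0 0 0; 0.6 0.5 -0.3 26.1 0 0 0.002; 0.6 0.4 -0.4 26.2 0 0 0; 0.6 0 0 15 0 0 0; 0.6 0 0 15 0 0 0; 0.6 0 0 0 0 0 0; 0.6 0 0 0 0 0 0",
)

```text
time_s: 4.78
position: [0.6026, 0.1212, 0.0158]
tool_rot: [[0.265, 0.947, -0.182], [0.776, -0.321, -0.543], [-0.573, 0.002, -0.82]]
ft_force: [0.1, -0.5, 0.6]
grip_width: 0.0511
gripper_force: 0.0
```

>>> servo_tool(
  deltas="0 0 0 0 0 0 0; 0 0 0 0 0 0 0; 0 0 0 0 0 0 0; 0 0 0 0 0 0 0; 0 0 0 0 0 0 0; 0 0 0 0 0 0 0",
  newtons=60,
)

```text
time_s: 5.28
position: [0.6031, 0.1222, 0.015]
tool_rot: [[0.264, 0.947, -0.181], [0.776, -0.32, -0.544], [-0.573, 0.003, -0.82]]
ft_force: [0.9, 2.5, 6.1]
grip_width: 0.0185
gripper_force: 59.7
```

>>> servo_tool(
  deltas="0 -15.3 0 -21.8 0 0 0; 0 -15.3 0 -21.9 0 0 0; 0 -15.3 0 -21.8 0 0 0; 0 -17.8 17.9 10.5 -0.0294 0 -0.042; 0 -18.5 16.8 11 -0.0294 0 -0.042; 0 -19.2 15.7 11.5 -0.0295 0 -0.0421; 0 -19.8 14.6 11.9 -0.0294 0 -0.042; 0 -20.3 13.4 12.3 -0.0295 0 -0.0421",
)

```text
time_s: 5.95
position: [0.6545, -0.005, 0.1012]
tool_rot: [[0.054, 0.998, -0.039], [0.818, -0.066, -0.572], [-0.573, -0.001, -0.819]]
ft_force: [-0.0, -0.3, -4.2]
grip_width: 0.0181
gripper_force: 59.5
```

```bash
python3 - <<'E'
from h import *
s=env.observe();print(s['position'],s['grip_width'],s['gripper_force'])
print(tcp(PK['long'][0]+.008,PK['long'][1]+.12,BY,.028,up=.06))
p=snap('wrist','g1.png')
E
```

```text
[ 0.65445036 -0.00499566  0.10117179] 0.018144667901141637 59.535775780677795
(array([ 0.65433136, -0.00504176,  0.1015    ]), array([[ 0.05714116,  0.99756405, -0.04001067],
       [ 0.81715663, -0.06975647, -0.57217923],
       [-0.57357644,  0.        , -0.81915204]]))
```

View pics/g1.png

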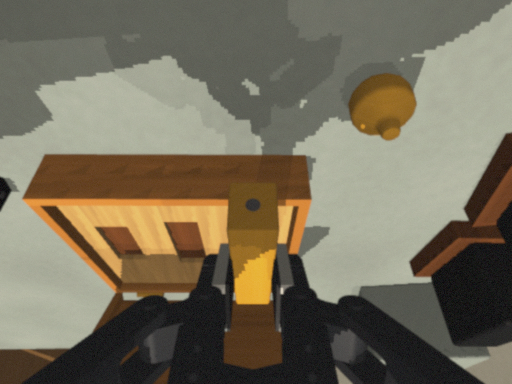

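The bar is held between the fingers, its end face at (253,205), heading into the box. I check its level and offset in the grip.

```bash
cat >> h.py <<'E'
def held(p):
    """held bar: near-end face (dark brass) and top face points from depth; returns level + centre line"""
    X=cloud(p);hsv=cv2.cvtColor(p['img'],cv2.COLOR_RGB2HSV)
    m=(hsv[...,0]>10)&(hsv[...,0]<35)&(hsv[...,1]>120)&(hsv[...,2]>170); m[:,:200]=0;m[:,310:]=0;m[:180]=0
    s=env.observe();d=np.linalg.norm(X-s['position'],axis=2)<.07;m&=d
    m=cv2.erode(m.astype(np.uint8),np.ones((3,3)))>0
    P=X[m];A=np.c_[P[:,:2]-P[:,:2].mean(0),np.ones(len(P))];k=np.linalg.lstsq(A,P[:,2],rcond=None)[0]
    print('top n',len(P),'slopes dz/dx,dz/dy',k.round(3),'x',np.percentile(P[:,0],[2,50,98]).round(4),'y',np.percentile(P[:,1],[1,50,99]).round(4))
E
python3 - <<'E'
from h import *
p=snap('wrist');held(p)
s=env.observe();zb=s['position'][2]-.015
# rectify on top-face plane, rows at near end
barfit(p,(.655,.0),z=zb+.024)
c=(.6545-.0,0)
E
```

```text
top n 1355 slopes dz/dx,dz/dy [-0.002 -0.002  0.11 ] x [0.6457 0.6565 0.6645] y [-0.0486 -0.0156  0.0152]
all [627.9   2.3 151.8  92.   85.9] bright [628.2   6.  110.9  92.   86. ] otsu 166.0
```

```bash
python3 - <<'E'
from h import *
np.set_printoptions(precision=4,suppress=True)
p=snap('wrist')
for r in range(182,302,8): print(r,world(p,(253,r)),p['img'][r,253])
for c in (228,240,265,277): print(c,world(p,(c,240)),world(p,(c,215)))
E
```

```text
182 [ 0.6526 -0.0375  0.0283] [102  70  34]
190 [0.6577 0.0366 0.0903] [110  80  35]
198 [0.6578 0.0367 0.0944] [83 64 38]
206 [0.6578 0.0368 0.0983] [49 47 45]
214 [0.6577 0.0365 0.1019] [109  78  29]
222 [0.6578 0.0371 0.1059] [110  78  30]
230 [0.6578 0.0369 0.1092] [129  92  35]
238 [0.6574 0.0322 0.1101] [136  98  38]
246 [0.6569 0.0247 0.1097] [150 108  35]
254 [0.6564 0.018  0.1101] [155 110  35]
262 [0.6558 0.0093 0.1098] [232 180  50]
270 [0.6552 0.0001 0.1097] [233 179  54]
278 [ 0.6544 -0.0103  0.1096] [234 180  57]
286 [ 0.6538 -0.0192  0.1104] [231 174  54]
294 [ 0.6529 -0.0326  0.11  ] [233 177  51]
228 [0.6474 0.0298 0.1093] [0.6481 0.0375 0.1025]
240 [0.6522 0.0308 0.11  ] [0.6527 0.0371 0.1025]
265 [0.662  0.0293 0.1096] [0.6624 0.0368 0.1027]
277 [0.6667 0.028  0.1091] [0.6671 0.0364 0.1027]
```

The bar is level. Depth puts its near end at y=37 mm, so its centre is 6 mm off from what I assumed. I correct for that and check again at hover.

```bash
python3 - <<'E'
from h import *
s=env.observe();P=np.array(s['position'])
plan([(0,P+[-.0081,-.1142,-.028],ori(BY,35))],v=30)
E
```

```text
0 -19.4 0 22.1 -0.0004 -0.0001 -0.0004; 0 -19.4 0 22.2 -0.0004 -0.0001 -0.0005; 0 -19.5 0 22.1 -0.0004 -0.0001 -0.0004; 0 -19.4 0.1 22.2 -0.0004 -0.0001 -0.0005
```

>>> servo_tool(
  deltas="0 -19.4 0 22.1 0 0 0; 0 -19.4 0 22.2 0 0 -0.001; 0 -19.5 0 22.1 0 0 0; 0 -19.4 0.1 22.2 0 0 -0.001; 0 0 0 0 0 0 0; 0 0 0 0 0 0 0",
)

```text
time_s: 6.6
position: [0.6458, -0.1187, 0.0726]
tool_rot: [[0.056, 0.998, -0.042], [0.818, -0.07, -0.572], [-0.573, -0.002, -0.819]]
ft_force: [-0.6, 0.9, -3.3]
grip_width: 0.0183
gripper_force: 59.5
```

```bash
python3 - <<'E'
from h import *
np.set_printoptions(precision=4,suppress=True)
s=env.observe();print(s['position'])
p=snap('wrist','h1.png')
for r in range(186,302,8): print(r,world(p,(253,r)),p['img'][r,253])
# pocket edges now
I=rectify(p,.033,.47,.72,-.25,0.0);g=I[...,0].astype(float)
for y in [-.09,-.10,-.11]:
    r=g[int((0-y)/.0005)-2:int((0-y)/.0005)+3].mean(0); r=np.convolve(r,np.ones(5)/5,'same'); d=np.gradient(r)
    print(y,[470+.5*i for i in range(5,len(d)-5) if abs(d[i])>7 and abs(d[i])==abs(d[i-5:i+6]).max()])
for x in [.529,.589]:
    i0=int((x-.47)/.0005); r=g[:,i0-2:i0+3].mean(1); r=np.convolve(r,np.ones(5)/5,'same'); d=np.gradient(r)
    print(x,[(-.5*i,round(d[i],1)) for i in range(5,len(d)-5) if abs(d[i])>2 and abs(d[i])==abs(d[i-5:i+6]).max()])
E
```

```text
[ 0.6458 -0.1187  0.0726]
186 [ 0.6489 -0.0739  0.0599] [123  90  35]
194 [ 0.6489 -0.0737  0.0641] [124  87  30]
202 [ 0.6489 -0.0745  0.0674] [60 55 54]
210 [ 0.6489 -0.0743  0.0714] [70 60 51]
218 [ 0.6489 -0.0741  0.0752] [126  90  34]
226 [ 0.6489 -0.0748  0.0783] [126  93  41]
234 [ 0.6488 -0.0766  0.0808] [152 108  36]
242 [ 0.6484 -0.0818  0.0815] [156 113  46]
250 [ 0.6479 -0.0897  0.0811] [177 128  47]
258 [ 0.6472 -0.0992  0.0803] [179 127  48]
266 [ 0.6468 -0.1058  0.0811] [244 205  64]
274 [ 0.6461 -0.1157  0.0809] [244 205  63]
282 [ 0.6454 -0.1263  0.0809] [244 203  66]
290 [ 0.6446 -0.1373  0.0811] [229 169  53]
298 [ 0.6437 -0.1506  0.0811] [151 109  41]
-0.09 [514.0, 522.5, 543.0, 575.5, 603.0, 612.5, 635.0, 635.5, 662.5, 679.0, 684.0, 692.5]
-0.1 [506.5, 515.0, 521.0, 542.0, 575.0, 602.0, 618.5, 634.5, 662.0, 668.0, 678.0, 683.0, 691.5]
-0.11 [499.5, 514.0, 521.0, 541.5, 574.0, 601.5, 632.5, 661.5, 677.5, 682.5, 708.5]
0.529 [(-70.0, np.float64(35.7)), (-81.0, np.float64(-17.1)), (-126.5, np.float64(-9.8)), (-136.5, np.float64(4.3)), (-144.5, np.float64(4.8)), (-209.5, np.float64(-4.5)), (-231.5, np.float64(2.8)), (-240.5, np.float64(5.1))]
0.589 [(-10.0, np.float64(21.5)), (-26.5, np.float64(2.1)), (-38.5, np.float64(3.8)), (-46.5, np.float64(21.5)), (-77.0, np.float64(-17.6)), (-118.0, np.float64(-2.2)), (-130.0, np.float64(-10.0)), (-148.0, np.float64(6.0)), (-156.5, np.float64(4.2)), (-213.5, np.float64(-3.4)), (-241.0, np.float64(-5.3))]
```

View pics/h1.png

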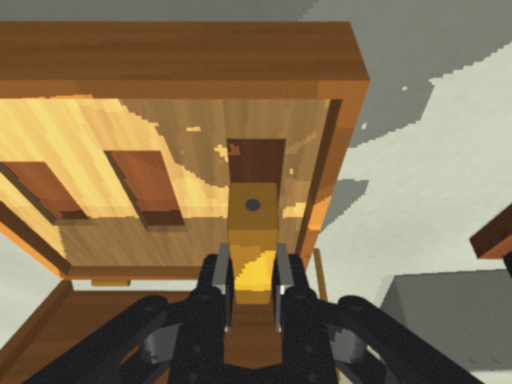

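The hover view shows the long pocket (228–285, row 140+) directly ahead of and under the bar, 27 mm above its floor. I adjust by -2.5 mm in y and +0.6 mm in x, then lower.

>>> servo_tool(
  deltas="0 -2 0.8 1.4 0 0 0; 0 5.4 0 7.8 0 0 0; 0 5.4 0 7.8 0 0 0; 0 5.4 0 7.8 0 0 0; 0 0 0 0 0 0 0; 0 0 0 0 0 0 0",
)

```text
time_s: 7.15
position: [0.6467, -0.1208, 0.0437]
tool_rot: [[0.054, 0.998, -0.041], [0.817, -0.068, -0.572], [-0.574, -0.003, -0.819]]
ft_force: [-0.1, -0.5, -2.7]
grip_width: 0.0188
gripper_force: 61.4
```

>>> servo_tool(
  deltas="0 0.5 0 0.8 0 0 0; 0 0 0 0 0 0 0; 0.34 0 0 0 0 0 0; 0.34 0 0 0 0 0 0; 0.34 0 0 0 0 0 0; 0.34 0 0 0 0 0 0",
)

```text
time_s: 7.65
position: [0.6472, -0.1214, 0.0445]
tool_rot: [[0.056, 0.998, -0.039], [0.817, -0.068, -0.573], [-0.574, -0.0, -0.819]]
ft_force: [-0.7, 0.3, -0.0]
grip_width: 0.029
gripper_force: 0.0
```

>>> servo_tool(
  deltas="0.34 0 0 -15 0 0 0; 0.34 0 0 -30 0 0 0; 0.34 0 0 -35 0 0 0; 0.34 0 0 0 0 0 0; 0.34 0 0 0 0 0 0",
)

```text
time_s: 8.07
position: [0.651, -0.0747, 0.1114]
tool_rot: [[0.056, 0.998, -0.036], [0.817, -0.066, -0.573], [-0.574, 0.003, -0.819]]
ft_force: [-0.4, 0.2, -0.5]
grip_width: 0.0291
gripper_force: 0.0
```

```bash
python3 - <<'E'
from h import *
np.set_printoptions(precision=4,suppress=True)
s=env.observe();print(s['position'],np.round(s['q']))
p=snap('wrist')
for r in range(150,290,10): print(r,world(p,(253,r)),p['img'][r,253])
barfit(p,PK['long'],z=.052,r=.06)
p=snap('top');X=cloud(p)
print(bars(p)[-4:])
# plan to medium bar
c=(.438,.128,-61,0)
plan([(.6,(.55,.06,.22),ori(-80,35)),(.6,*tcp(*c,back=.11))])
E
```

```text
[ 0.651  -0.0747  0.1114] [ -4.  41.  67. -37.  74.  11.]
150 [ 0.6512 -0.0764  0.0339] [119  85  35]
160 [ 0.6512 -0.0759  0.0429] [115  84  39]
170 [ 0.6511 -0.0768  0.0504] [154 112  42]
180 [ 0.6505 -0.0854  0.0515] [237 190  60]
190 [ 0.6498 -0.0966  0.0511] [241 201  61]
200 [ 0.6491 -0.1068  0.0521] [241 197  59]
210 [ 0.6483 -0.1202  0.0516] [241 197  61]
220 [ 0.6473 -0.135   0.0511] [236 181  56]
230 [ 0.6463 -0.151   0.0507] [144 103  40]
240 [ 0.6431 -0.2016  0.0331] [142 109  62]
250 [ 0.642  -0.2176  0.0358] [101  64  32]
260 [ 0.6414 -0.2259  0.0428] [138  99  36]
270 [ 0.641  -0.2327  0.0506] [87 56 30]
280 [ 0.6416 -0.2228  0.0648] [86 57 27]
all [ 636.8 -121.   119.5  100.5   90. ] bright [ 636.6 -100.9  100.    79.5    0. ] otsu 183.0
[(array([ 24., 111.]), np.int32(2317), np.float64(120.6), array([641.9, 353. , 732.8, 168.1,  63.3])), (array([ 90., 105.]), np.int32(214), np.float64(20.3), array([647. , 274.8, 639.1,  99.3,  49.6])), (array([314., 186.]), np.int32(3013), np.float64(48.4), array([558.4, -44.1, 296.7, 236.9, 106.8])), (array([153., 222.]), np.int32(166), np.float64(24.1), array([501.1, 313.7,  54.9,  19.8,  98.3]))]
0.6 7 -18.2 -27.4 -0.0235 0 -0.0329; 0.6 7.5 -17.3 -27.9 -0.0235 0 -0.0329; 0.6 8.1 -16.4 -28.3 -0.0235 0 -0.0329; 0.6 8.6 -15.4 -28.6 -0.0235 0 -0.033; 0.6 9.1 -14.4 -29 -0.0235 0 -0.0329; 0.6 9.6 -13.5 -29.3 -0.0235 0 -0.033; 0.6 30.6 -19.6 2.3 -0.0317 0 -0.0453; 0.6 31.4 -18.3 1.7 -0.0317 0 -0.0453
0.6 32.2 -16.9 1.1 -0.0317 0 -0.0453; 0.6 33 -15.4 0.6 -0.0317 0 -0.0452; 0.6 33.6 -14 0.1 -0.0317 0 -0.0453; 0.6 34.2 -12.4 -0.3 -0.0317 0 -0.0452
```

The long bar's top is level at 51–52 mm, so it is seated. On to the medium bar.

>>> servo_tool(
  deltas="0.34 7 -18.2 -27.4 -0.0235 0 -0.0329; 0.6 7.5 -17.3 -27.9 -0.0235 0 -0.0329; 0.6 8.1 -16.4 -28.3 -0.0235 0 -0.0329; 0.6 8.6 -15.4 -28.6 -0.0235 0 -0.033; 0.6 9.1 -14.4 -29 -0.0235 0 -0.0329; 0.6 9.6 -13.5 -29.3 -0.0235 0 -0.033; 0.6 30.6 -19.6 2.3 -0.0317 0 -0.0453; 0.6 31.4 -18.3 1.7 -0.0317 0 -0.0453",
)

```text
time_s: 8.83
position: [0.5029, 0.1006, 0.1818]
tool_rot: [[-0.23, 0.959, 0.165], [0.786, 0.283, -0.549], [-0.574, 0.004, -0.819]]
ft_force: [0.9, 0.7, -1.2]
grip_width: 0.0512
gripper_force: 0.0
```

>>> servo_tool(
  deltas="0.6 32.2 -16.9 1.1 -0.0317 0 -0.0453; 0.6 33 -15.4 0.6 -0.0317 0 -0.0452; 0.6 33.6 -14 0.1 -0.0317 0 -0.0453; 0.6 34.2 -12.4 -0.3 -0.0317 0 -0.0452; 0.6 0 0 0 0 0 0; 0.6 0 0 0 0 0 0; 0.6 0 0 0 0 0 0",
)

```text
time_s: 9.42
position: [0.4103, 0.1797, 0.104]
tool_rot: [[-0.396, 0.875, 0.279], [0.717, 0.484, -0.502], [-0.574, 0.001, -0.819]]
ft_force: [0.3, -0.6, -0.0]
grip_width: 0.0512
gripper_force: 0.0
```

```bash
python3 - <<'E'
from h import *
np.set_printoptions(precision=4,suppress=True)
s=env.observe();print(s['position'],np.round(s['q']),np.degrees(np.arctan2(s['tool_rot'][1][2],s['tool_rot'][0][2])))
p=snap('wrist','m1.png'); print(tcp(.438,.128,-61,0,back=.11)[0])
barfit(p,(.438,.128),show='m2.png')
X=cloud(p)
for d in env.spot_in('bar_medium',p)[:2]: print(d)
for d in env.spot_point('bar_medium_mid',p)[:2]: print(d,world(p,d['uv'],.024))
E
```

```text
[0.4103 0.1797 0.104 ] [ 28.  26. 103. -42.  59.  24.] -60.97629767046488
[0.4093 0.1798 0.1036]
all [430.6 143.5  92.7  19.5 117.4] bright [435.5 134.1  71.5  19.4 117.3] otsu 165.0
{'bbox': [149.1, 254.0, 58.1, 37.6], 'conf': 0.71}
{'bbox': [254.7, 179.8, 27.4, 79.6], 'conf': 0.61}
{'uv': [156.0, 257.8], 'conf': 0.81} [ 0.4022 -0.0201  0.024 ]
{'uv': [255.6, 182.1], 'conf': 0.66} [0.4309 0.1472 0.024 ]
```

Medium bar: lit top 71.5 x 19.4 mm, centred at (435.5,134.1) and at 117.3°. The network's other hit at (150,254) is the black look-alike. Now grasp it.

```bash
python3 - <<'E'
from h import *
c=(.4355,.1341,-62.7,0)
P,R=plan([(.6,*tcp(*c,back=.03)),],v=30)
P,R=plan([(.6,*tcp(*c))],P=P,R=R,v=15)
print('lift+carry')
L,Rl=tcp(*c)
q=PK['medium']
plan([(0,*tcp(*c,up=.08)),(0,*tcp(q[0]+.008,q[1]+.12,BY,.028,up=.06))],P=L,R=near(Rl,env.observe()['tool_rot']),v=30,w=.1)
E
```

```text
0.6 2.2 0 25.4 0.0059 0.0002 0.0072; 0.6 2.2 0.2 25.5 0.0059 0.0002 0.0072; 0.6 2.3 0.2 25.4 0.006 0.0003 0.0071
0.6 -0 0 10 -0 -0 0; 0.6 -0 0 10 -0 -0 0; 0.6 -0 0 10 -0 -0 0
lift+carry
0 -15.3 0 -21.8 0 0 0; 0 -15.3 0 -21.9 0 0 0; 0 -15.3 0 -21.8 0 0 0; 0 -22.8 11.3 14.6 0.0448 0 0.0639; 0 -22 13.4 14 0.0448 0 0.0639; 0 -21.1 15.4 13.3 0.0447 0 0.0639; 0 -20 17.3 12.6 0.0448 0 0.0639; 0 -18.9 19.1 11.8 0.0447 0 0.064
0 -17.6 20.7 11 0.0448 0 0.0639; 0 -16.2 22.3 9.9 0.0447 0 0.064
```

>>> servo_tool(
  deltas="0.6 2.2 0 25.4 0.0059 0 0.0072; 0.6 2.2 0.2 25.5 0.0059 0 0.0072; 0.6 2.3 0.2 25.4 0.006 0 0.0071; 0.6 0 0 15 0 0 0; 0.6 0 0 15 0 0 0; 0.6 0 0 0 0 0 0; 0.6 0 0 0 0 0 0",
)

```text
time_s: 10.15
position: [0.4366, 0.1306, 0.0132]
tool_rot: [[-0.376, 0.889, 0.262], [0.727, 0.459, -0.511], [-0.574, -0.002, -0.819]]
ft_force: [0.3, 0.3, 0.3]
grip_width: 0.051
gripper_force: 0.0
```

>>> servo_tool(
  deltas="0 0 0 0 0 0 0; 0 0 0 0 0 0 0; 0 0 0 0 0 0 0; 0 0 0 0 0 0 0; 0 0 0 0 0 0 0; 0 0 0 0 0 0 0",
  newtons=60,
)

```text
time_s: 10.65
position: [0.4364, 0.1318, 0.0142]
tool_rot: [[-0.377, 0.887, 0.265], [0.726, 0.461, -0.51], [-0.575, 0.001, -0.818]]
ft_force: [-1.1, 2.2, 5.4]
grip_width: 0.0181
gripper_force: 59.1
```

>>> servo_tool(
  deltas="0 -15.3 0 -21.8 0 0 0; 0 -15.3 0 -21.9 0 0 0; 0 -15.3 0 -21.8 0 0 0; 0 -22.8 11.3 14.6 0.0448 0 0.0639; 0 -22 13.4 14 0.0448 0 0.0639; 0 -21.1 15.4 13.3 0.0447 0 0.0639; 0 -20 17.3 12.6 0.0448 0 0.0639; 0 -18.9 19.1 11.8 0.0447 0 0.064",
)

```text
time_s: 11.32
position: [0.5493, 0.0372, 0.0993]
tool_rot: [[-0.07, 0.996, 0.048], [0.816, 0.085, -0.572], [-0.574, -0.001, -0.819]]
ft_force: [0.8, 1.4, -2.6]
grip_width: 0.0183
gripper_force: 59.5
```

>>> servo_tool(
  deltas="0 -17.6 20.7 11 0.0448 0 0.0639; 0 -16.2 22.3 9.9 0.0447 0 0.064; 0 0 0 0 0 0 0; 0 0 0 0 0 0 0",
)

```text
time_s: 11.65
position: [0.5942, -0.0007, 0.1008]
tool_rot: [[0.056, 0.998, -0.04], [0.817, -0.069, -0.573], [-0.574, -0.001, -0.819]]
ft_force: [-0.4, 1.0, -2.9]
grip_width: 0.0186
gripper_force: 59.7
```

```bash
cat >> h.py <<'E'
def heldat(L,goal,hz):
    """held bar of length L: centre, and rows to the hover above goal pocket"""
    s=env.observe();P=np.array(s['position']);p=snap('wrist');X=cloud(p)
    hsv=cv2.cvtColor(p['img'],cv2.COLOR_RGB2HSV)
    m=(hsv[...,0]>10)&(hsv[...,0]<35)&(hsv[...,1]>120);m[:,:236]=0;m[:,270:]=0
    m&=(np.linalg.norm(X-P,axis=2)<.08)
    Q=X[m]; zt=np.percentile(Q[:,2],90); T=Q[abs(Q[:,2]-zt)<.0025]; E=Q[(Q[:,2]<zt-.005)&(Q[:,2]>zt-.02)]
    ax=np.polyfit(T[:,1],T[:,2],1)[0]; ye=np.median(E[:,1])
    # centre column at y: width from full top face
    W=X[(hsv[...,0]>10)&(hsv[...,0]<35)&(hsv[...,1]>120)&(abs(X[...,2]-zt)<.0025)&(abs(X[...,0]-P[0])<.02)&(abs(X[...,1]-ye+.012)<.008)]
    b=np.array([.07,1])/np.hypot(.07,1)
    xe=(W[:,0].min()+W[:,0].max())/2; ym=W[:,1].mean()
    c=np.array([xe,ym]); c=c+b*((ye-L/2*b[1])-ym)/b[1]
    print('t',s['time_s'],'TCP',P.round(4),'top z',zt.round(4),'pitch slope',ax.round(3),'end y',ye.round(4),'centre',c.round(4),'width',np.ptp(W[:,0]).round(4),'head',np.degrees(np.arctan2(s['tool_rot'][1][2],s['tool_rot'][0][2])).round(2))
    if goal: 
        d=np.r_[np.array(goal)-c,.028+.024+hz-zt]; print('shift',d.round(4)); plan([(0,P+d,ori(BY,35))],v=30)
    return p
E
python3 - <<'E'
from h import *
p=heldat(.072,PK['medium'],.028)
cv2.imwrite('pics/g2.png',p['img'][...,::-1])
for r in range(182,302,12): print(r,world(p,(253,r)).round(4),p['img'][r,253])
s=env.observe();print(s['grip_width'],s['gripper_force'])
E
```

```text
t 11.65 TCP [ 0.5942 -0.0007  0.1008] top z 0.1102 pitch slope -0.005 end y 0.0355 centre [ 5.937e-01 -4.000e-04] width 0.0208 head -94.04
shift [-0.007  -0.1168 -0.0302]
0 -15.8 0.4 18.5 -0.0001 0.0001 0.0005; 0 -15.8 0.4 18.4 -0.0001 0.0001 0.0005; 0 -15.8 0.4 18.5 -0 0.0001 0.0005; 0 -15.8 0.4 18.4 -0.0001 0.0001 0.0005; 0 -15.9 0.4 18.5 -0 0.0002 0.0006
182 [ 0.5921 -0.0323  0.0262] [105  68  38]
194 [ 0.5921 -0.0323  0.0368] [104  68  33]
206 [0.5968 0.0362 0.0926] [105  77  33]
218 [0.5968 0.0361 0.0985] [56 53 53]
230 [0.5967 0.0353 0.1037] [104  76  30]
242 [0.5968 0.0363 0.1097] [116  83  31]
254 [0.5961 0.0268 0.1103] [151 109  41]
266 [0.5953 0.0137 0.1099] [233 177  55]
278 [ 0.5943 -0.001   0.1098] [234 178  59]
290 [ 0.5931 -0.0183  0.1097] [232 173  56]
0.018296154007312503 59.659749269485474
```

>>> servo_tool(
  deltas="0 -15.8 0.4 18.5 0 0 0.0005; 0 -15.8 0.4 18.4 0 0 0.0005; 0 -15.8 0.4 18.5 0 0 0.0005; 0 -15.8 0.4 18.4 0 0 0.0005; 0 -15.9 0.4 18.5 0 0 0; 0 0 0 0 0 0 0; 0 0 0 0 0 0 0",
)

```text
time_s: 12.28
position: [0.5866, -0.1174, 0.071]
tool_rot: [[0.057, 0.998, -0.041], [0.817, -0.07, -0.573], [-0.574, -0.001, -0.819]]
ft_force: [-0.4, -0.1, -2.0]
grip_width: 0.0185
gripper_force: 59.6
```

```bash
cat >> h.py <<'E'
def pockets(p,ys,xs):
    I=rectify(p,.033,.47,.72,-.25,0.0);g=I[...,0].astype(float)
    for y in ys:
        r=g[int((0-y)/.0005)-2:int((0-y)/.0005)+3].mean(0); r=np.convolve(r,np.ones(5)/5,'same'); d=np.gradient(r)
        print(y,[470+.5*i for i in range(5,len(d)-5) if abs(d[i])>6 and abs(d[i])==abs(d[i-5:i+6]).max()])
    for x in xs:
        i0=int((x-.47)/.0005); r=g[:,i0-2:i0+3].mean(1); r=np.convolve(r,np.ones(5)/5,'same'); d=np.gradient(r)
        print(x,[(-.5*i,round(float(d[i]),1)) for i in range(5,len(d)-5) if abs(d[i])>3 and abs(d[i])==abs(d[i-5:i+6]).max()])
E
python3 - <<'E'
from h import *
p=heldat(.072,PK['medium'],0)
cv2.imwrite('pics/h2.png',p['img'][...,::-1])
for r in range(194,302,12): print(r,world(p,(253,r)).round(4),p['img'][r,253])
pockets(p,[-.085,-.09,-.1],[.529,.58,.589,.595])
E
```

```text
t 12.2833 TCP [ 0.5866 -0.1174  0.071 ] top z 0.0803 pitch slope -0.006 end y -0.0812 centre [ 0.586  -0.1171] width 0.0208 head -94.07
shift [ 0.0007 -0.0001 -0.0283]
0 15.7 0.3 23.8 0.0006 0.0007 0.001
194 [ 0.5864 -0.1206  0.0275] [83 54 33]
206 [ 0.589  -0.082   0.0618] [121  88  35]
218 [ 0.5891 -0.0807  0.0686] [63 60 58]
230 [ 0.5891 -0.0814  0.0739] [123  88  32]
242 [ 0.5891 -0.0807  0.0797] [143 103  43]
254 [ 0.5885 -0.09    0.0804] [180 130  49]
266 [ 0.5876 -0.1028  0.0802] [245 210  64]
278 [ 0.5866 -0.1175  0.0801] [245 206  62]
290 [ 0.5855 -0.1337  0.0803] [156 113  40]
-0.085 [489.5, 499.0, 515.5, 543.0, 549.0, 576.0, 603.0, 635.0, 643.5, 651.5, 656.5, 663.5, 674.5, 679.0, 689.0, 710.0]
-0.09 [489.0, 499.0, 515.5, 519.5, 543.0, 553.0, 575.0, 602.5, 634.5, 645.5, 666.5, 674.5, 678.5, 688.5, 713.0]
-0.1 [488.0, 498.0, 514.5, 542.0, 560.0, 574.5, 601.5, 634.0, 648.5, 671.5, 678.0, 688.0]
0.529 [(-6.5, 23.0), (-33.5, 6.1), (-42.0, 18.0), (-80.5, -14.6), (-126.5, -10.2), (-136.0, 6.4), (-144.0, 4.5), (-209.5, -3.8), (-238.5, -6.5)]
0.58 [(-10.0, 23.0), (-37.0, 5.6), (-81.0, -11.0), (-114.5, 6.3), (-170.0, 3.8), (-179.0, 3.6), (-204.0, 8.7)]
0.589 [(-11.5, 22.3), (-38.5, 4.1), (-77.0, -12.5), (-115.0, 6.7), (-133.5, -4.8), (-142.5, 5.5), (-171.0, 3.6), (-191.0, 11.4)]
0.595 [(-11.0, 23.1), (-38.5, 4.0), (-47.0, 4.8), (-77.5, -13.6), (-115.5, 7.2), (-172.0, 3.7), (-187.5, 11.7), (-227.5, -4.0), (-238.5, -3.5)]
```

View pics/h2.png

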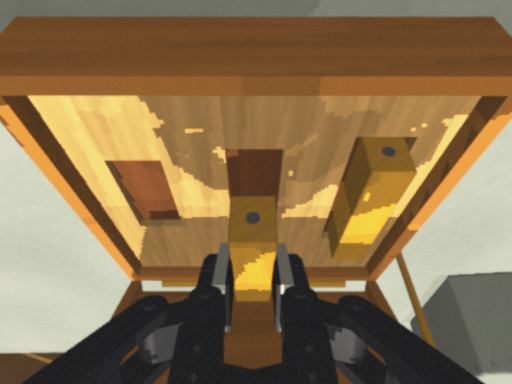

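The medium bar is aligned over the pocket (229–282, row 150+), and the long bar sits flat in its own pocket. Lower, release and retreat.

>>> servo_tool(
  deltas="0 5.4 0 7.6 0 0 0; 0 5.4 0 7.6 0 0 0; 0 5.4 0 7.8 0 0 0; 0 0 0 0 0 0 0; 0 0 0 0 0 0 0",
)

```text
time_s: 12.75
position: [0.5874, -0.1169, 0.0419]
tool_rot: [[0.055, 0.998, -0.04], [0.817, -0.068, -0.573], [-0.574, -0.001, -0.819]]
ft_force: [-0.2, 0.1, -3.1]
grip_width: 0.0184
gripper_force: 61.6
```

>>> servo_tool(
  deltas="0 0.3 0 0.4 0 0 0; 0 0 0 0 0 0 0; 0.34 0 0 0 0 0 0; 0.34 0 0 0 0 0 0; 0.34 0 0 0 0 0 0; 0.34 0 0 0 0 0 0; 0.34 0 0 -15 0 0 0; 0.34 0 0 -30 0 0 0",
)

```text
time_s: 13.42
position: [0.588, -0.0927, 0.0775]
tool_rot: [[0.056, 0.997, -0.045], [0.817, -0.072, -0.573], [-0.574, -0.005, -0.819]]
ft_force: [0.4, 0.0, -0.7]
grip_width: 0.029
gripper_force: 0.0
```

>>> servo_tool(
  deltas="0.34 0 0 -35 0 0 0; 0.34 0 0 0 0 0 0; 0.34 0 0 0 0 0 0",
)

```text
time_s: 13.67
position: [0.5915, -0.071, 0.1095]
tool_rot: [[0.058, 0.998, -0.036], [0.816, -0.068, -0.573], [-0.575, 0.004, -0.818]]
ft_force: [0.3, -0.7, -0.3]
grip_width: 0.0292
gripper_force: 0.0
```

```bash
python3 - <<'E'
from h import *
p=snap('wrist')
for r in range(150,250,10): print(r,world(p,(253,r)).round(4),p['img'][r,253])
c=(.5015,.3125,-81.5,0)
plan([(.6,(.55,.06,.2),ori(-90,35)),(.6,*tcp(*c,back=.11))])
E
```

```text
150 [ 0.5918 -0.0722  0.0325] [169 127  74]
160 [ 0.5912 -0.0807  0.0335] [118  83  29]
170 [ 0.5913 -0.08    0.0428] [101  77  48]
180 [ 0.5911 -0.0811  0.0501] [160 112  33]
190 [ 0.5905 -0.0903  0.0512] [243 201  59]
200 [ 0.5898 -0.1012  0.0516] [243 200  63]
210 [ 0.589  -0.1131  0.052 ] [244 199  64]
220 [ 0.588  -0.1284  0.051 ] [236 181  60]
230 [ 0.5871 -0.1422  0.0518] [146 104  40]
240 [ 0.5836 -0.196   0.0324] [149 114  68]
0.6 10.5 -9.9 -29.8 -0.0077 0.0003 -0.0114; 0.6 10.6 -9.6 -29.9 -0.0077 0.0002 -0.0114; 0.6 10.7 -9.2 -30 -0.0077 0.0003 -0.0114; 0.6 10.8 -8.9 -30 -0.0078 0.0002 -0.0114; 0.6 10.9 -8.5 -30.1 -0.0077 0.0003 -0.0114; 0.6 34.5 -6.4 -11 -0.0095 -0 -0.0135; 0.6 34.5 -5.8 -11.1 -0.0094 -0 -0.0135; 0.6 34.6 -5.2 -11.2 -0.0095 -0 -0.0135
0.6 34.7 -4.6 -11.2 -0.0094 -0 -0.0135; 0.6 34.7 -4.1 -11.2 -0.0095 -0 -0.0135; 0.6 34.8 -3.5 -11.3 -0.0094 -0 -0.0135; 0.6 34.8 -2.9 -11.3 -0.0095 -0 -0.0135; 0.6 34.9 -2.4 -11.4 -0.0094 -0 -0.0135; 0.6 34.9 -1.8 -11.3 -0.0095 -0 -0.0136
```

The medium bar is seated, top at 52 mm. On to the short bar.

>>> servo_tool(
  deltas="0.34 10.5 -9.9 -29.8 -0.0077 0 -0.0114; 0.6 10.6 -9.6 -29.9 -0.0077 0 -0.0114; 0.6 10.7 -9.2 -30 -0.0077 0 -0.0114; 0.6 10.8 -8.9 -30 -0.0078 0 -0.0114; 0.6 10.9 -8.5 -30.1 -0.0077 0 -0.0114; 0.6 34.5 -6.4 -11 -0.0095 0 -0.0135; 0.6 34.5 -5.8 -11.1 -0.0094 0 -0.0135; 0.6 34.6 -5.2 -11.2 -0.0095 0 -0.0135",
)

```text
time_s: 14.38
position: [0.5305, 0.1641, 0.1664]
tool_rot: [[-0.041, 0.999, 0.026], [0.817, 0.048, -0.574], [-0.575, -0.002, -0.818]]
ft_force: [1.0, 0.9, -0.0]
grip_width: 0.0511
gripper_force: 0.0
```

>>> servo_tool(
  deltas="0.6 34.7 -4.6 -11.2 -0.0094 0 -0.0135; 0.6 34.7 -4.1 -11.2 -0.0095 0 -0.0135; 0.6 34.8 -3.5 -11.3 -0.0094 0 -0.0135; 0.6 34.8 -2.9 -11.3 -0.0095 0 -0.0135; 0.6 34.9 -2.4 -11.4 -0.0094 0 -0.0135; 0.6 34.9 -1.8 -11.3 -0.0095 0 -0.0136; 0.6 0 0 0 0 0 0; 0.6 0 0 0 0 0 0",
)

```text
time_s: 15.05
position: [0.4922, 0.3713, 0.1007]
tool_rot: [[-0.124, 0.989, 0.082], [0.808, 0.149, -0.57], [-0.576, -0.004, -0.817]]
ft_force: [0.5, 0.3, -0.1]
grip_width: 0.0511
gripper_force: 0.0
```

```bash
python3 - <<'E'
from h import *
s=env.observe();print(s['position'],np.round(s['q']))
p=snap('wrist'); (_,b)=barfit(p,(.5015,.3125),show='s2.png')
c=(b[0]/1000,b[1]/1000,b[4]-180,0);print(c)
P,R=plan([(.6,*tcp(*c,back=.03)),],v=30)
P,R=plan([(.6,*tcp(*c))],P=P,R=R,v=15)
print('lift+carry')
L,Rl=tcp(*c)
q=PK['short']
plan([(0,*tcp(*c,up=.08)),(0,*tcp(q[0]+.008,q[1]+.12,BY,.028,up=.06))],P=L,R=near(Rl,s['tool_rot']),v=35)
E
```

```text
[0.49224351 0.37130054 0.10067451] [ 38.  45.  61. -30.  93.  33.]
all [498.7 328.2  79.   19.7  98.8] bright [500.3 316.7  55.7  19.4  98.8] otsu 164.0
(np.float64(0.5003), np.float64(0.3167), np.float64(-81.2), 0)
0.6 1.1 -0.2 25.1 -0.0019 0.0009 -0.001; 0.6 1.1 -0.2 25.2 -0.0019 0.0009 -0.001; 0.6 1 -0.2 25.1 -0.002 0.0009 -0.001
0.6 0 0 10 0 -0 -0; 0.6 0 0 10 0 -0 -0; 0.6 0 0 10 0 -0 -0
lift+carry
0 -15.3 0 -21.8 0 0 0; 0 -15.3 0 -21.9 0 0 0; 0 -15.3 0 -21.8 0 0 0; 0 -28.8 -1.6 19.1 0.0142 0 0.0203; 0 -28.9 -0.7 19.1 0.0142 -0 0.0203; 0 -28.9 0.1 19.1 0.0142 -0 0.0203; 0 -28.8 1 19.1 0.0143 -0 0.0204; 0 -28.8 1.9 19.1 0.0142 -0 0.0203
0 -28.8 2.7 19.1 0.0143 -0 0.0204; 0 -28.7 3.6 19 0.0142 -0 0.0203; 0 -28.6 4.4 19 0.0143 -0 0.0204; 0 -28.6 5.3 18.9 0.0142 -0 0.0203
```

Short bar: 55.7 x 19.4 mm, centred at (500.3,316.7) and at 98.8°.

>>> servo_tool(
  deltas="0.6 1.1 -0.2 25.1 -0.0019 0.0009 -0.001; 0.6 1.1 -0.2 25.2 -0.0019 0.0009 -0.001; 0.6 1 -0.2 25.1 -0.002 0.0009 -0.001; 0.6 0 0 15 0 0 0; 0.6 0 0 15 0 0 0; 0.6 0 0 0 0 0 0; 0.6 0 0 0 0 0 0",
)

```text
time_s: 15.68
position: [0.5016, 0.3122, 0.0151]
tool_rot: [[-0.123, 0.989, 0.087], [0.811, 0.151, -0.566], [-0.573, 0.001, -0.82]]
ft_force: [0.4, 0.6, -0.3]
grip_width: 0.051
gripper_force: 0.0
```

>>> servo_tool(
  deltas="0 0 0 0 0 0 0; 0 0 0 0 0 0 0; 0 0 0 0 0 0 0; 0 0 0 0 0 0 0; 0 0 0 0 0 0 0; 0 0 0 0 0 0 0",
  newtons=60,
)

```text
time_s: 16.18
position: [0.5014, 0.3142, 0.016]
tool_rot: [[-0.124, 0.988, 0.091], [0.811, 0.154, -0.565], [-0.572, 0.004, -0.82]]
ft_force: [-0.7, 1.7, 6.2]
grip_width: 0.0182
gripper_force: 60.0
```

>>> servo_tool(
  deltas="0 -15.3 0 -21.8 0 0 0; 0 -15.3 0 -21.9 0 0 0; 0 -15.3 0 -21.8 0 0 0; 0 -28.8 -1.6 19.1 0.0142 0 0.0203; 0 -28.9 -0.7 19.1 0.0142 0 0.0203; 0 -28.9 0.1 19.1 0.0142 0 0.0203; 0 -28.8 1 19.1 0.0143 0 0.0204; 0 -28.8 1.9 19.1 0.0142 0 0.0203",
)

```text
time_s: 16.85
position: [0.5194, 0.1403, 0.099]
tool_rot: [[-0.023, 1.0, 0.018], [0.82, 0.029, -0.571], [-0.572, 0.002, -0.821]]
ft_force: [1.8, -0.8, -1.0]
grip_width: 0.0179
gripper_force: 59.2
```

>>> servo_tool(
  deltas="0 -28.8 2.7 19.1 0.0143 0 0.0204; 0 -28.7 3.6 19 0.0142 0 0.0203; 0 -28.6 4.4 19 0.0143 0 0.0204; 0 -28.6 5.3 18.9 0.0142 0 0.0203; 0 0 0 0 0 0 0; 0 0 0 0 0 0 0",
)

```text
time_s: 17.35
position: [0.5344, 0.0024, 0.1022]
tool_rot: [[0.061, 0.997, -0.04], [0.818, -0.073, -0.57], [-0.571, 0.002, -0.821]]
ft_force: [-1.0, -0.1, -2.6]
grip_width: 0.0185
gripper_force: 59.2
```

```bash
python3 - <<'E'
from h import *
p=heldat(.056,PK['short'],.028)
for r in range(206,302,12): print(r,world(p,(253,r)).round(4),p['img'][r,253])
E
```

```text
t 17.35 TCP [0.5344 0.0024 0.1022] top z 0.1098 pitch slope -0.009 end y 0.031 centre [0.5346 0.0031] width 0.0206 head -94.03
shift [-0.0078 -0.1161 -0.0298]
0 -15.9 0.1 18.3 0.0001 -0.0005 -0.0003; 0 -15.9 0.1 18.3 0.0001 -0.0005 -0.0003; 0 -15.9 0.1 18.3 0.0001 -0.0006 -0.0003; 0 -15.9 0.1 18.4 0.0002 -0.0005 -0.0004; 0 -15.8 0.1 18.4 0.0001 -0.0006 -0.0003
206 [0.5365 0.0304 0.0881] [108  77  29]
218 [0.5365 0.0304 0.0945] [64 56 46]
230 [0.5365 0.0311 0.101 ] [109  81  37]
242 [0.5365 0.0307 0.1066] [111  80  26]
254 [0.5361 0.0254 0.1096] [161 116  44]
266 [0.5352 0.0123 0.1094] [237 185  61]
278 [ 0.5342 -0.0014  0.1098] [237 183  61]
290 [ 0.5329 -0.0199  0.1093] [236 181  52]
```

>>> servo_tool(
  deltas="0 -15.9 0.1 18.3 0 -0.0005 0; 0 -15.9 0.1 18.3 0 -0.0005 0; 0 -15.9 0.1 18.3 0 -0.0005 0; 0 -15.9 0.1 18.4 0 -0.0005 0; 0 -15.8 0.1 18.4 0 -0.0005 0; 0 0 0 0 0 0 0; 0 0 0 0 0 0 0",
)

```text
time_s: 17.98
position: [0.5267, -0.113, 0.0723]
tool_rot: [[0.058, 0.998, -0.039], [0.817, -0.07, -0.572], [-0.574, 0.001, -0.819]]
ft_force: [0.8, 0.7, -2.2]
grip_width: 0.018
gripper_force: 59.2
```

```bash
python3 - <<'E'
from h import *
p=heldat(.056,PK['short'],0)
for r in range(206,302,12): print(r,world(p,(253,r)).round(4),p['img'][r,253])
pockets(p,[-.085,-.09,-.1],[.52,.529,.535])
E
```

```text
t 17.9833 TCP [ 0.5267 -0.113   0.0723] top z 0.0797 pitch slope -0.013 end y -0.0845 centre [ 0.5269 -0.1125] width 0.0205 head -93.93
shift [-0.0001 -0.0005 -0.0277]
0 15.1 -0.3 23.6 0.0018 0 -0.0001
206 [ 0.5287 -0.0844  0.0586] [118  84  38]
218 [ 0.5288 -0.0839  0.0652] [71 62 52]
230 [ 0.5288 -0.084   0.0712] [110  82  33]
242 [ 0.5286 -0.0854  0.0762] [117  84  33]
254 [ 0.5283 -0.0904  0.0794] [171 120  39]
266 [ 0.5275 -0.1024  0.0798] [242 197  60]
278 [ 0.5264 -0.1184  0.0793] [242 199  62]
290 [ 0.5254 -0.1332  0.0802] [145 105  41]
-0.085 [485.5, 494.0, 499.0, 515.0, 542.5, 575.0, 590.0, 593.5, 603.0, 615.5, 635.0, 653.5]
-0.09 [485.0, 494.0, 498.5, 515.0, 542.5, 548.5, 574.5, 583.5, 591.0, 596.5, 603.5, 611.0, 634.5, 656.0]
-0.1 [485.0, 489.0, 492.5, 497.5, 502.5, 514.0, 541.5, 574.0, 587.0, 608.5, 634.0, 662.0]
0.52 [(-6.5, 20.6), (-33.0, 5.8), (-76.0, 14.0), (-80.0, -26.4), (-110.5, 8.5), (-140.0, -3.3), (-175.5, 5.2), (-197.0, 9.1)]
0.529 [(-7.0, 20.7), (-33.5, 5.9), (-80.5, -11.6), (-118.5, 6.8), (-182.5, 12.6)]
0.535 [(-7.5, 20.8), (-34.0, 6.1), (-81.0, -11.7), (-119.0, 7.0), (-178.0, 14.8), (-223.5, -4.0), (-230.5, -4.6)]
```

The short bar is centred over its pocket, with 4 mm gaps all round. Lower, release and retreat.

>>> servo_tool(
  deltas="0 5.3 0 7.6 0 0 0; 0 5.3 0 7.6 0 0 0; 0 5.3 0 7.5 0 0 0; 0 0 0 0 0 0 0; 0 0 0 0 0 0 0; 0 0.2 0 0.4 0 0 0; 0 0 0 0 0 0 0",
)

```text
time_s: 18.62
position: [0.5268, -0.1135, 0.0441]
tool_rot: [[0.058, 0.998, -0.039], [0.817, -0.07, -0.572], [-0.574, 0.001, -0.819]]
ft_force: [-0.2, 0.3, -2.2]
grip_width: 0.0182
gripper_force: 61.4
```

>>> servo_tool(
  deltas="0.31 0 0 0 0 0 0; 0.31 0 0 0 0 0 0; 0.31 0 0 0 0 0 0; 0.31 0 0 0 0 0 0; 0.31 0 0 -15 0 0 0; 0.31 0 0 -30 0 0 0; 0.31 0 0 -35 0 0 0; 0.31 0 0 -35 0 0 0",
)

```text
time_s: 19.28
position: [0.531, -0.0472, 0.1396]
tool_rot: [[0.058, 0.998, -0.04], [0.817, -0.07, -0.572], [-0.574, 0.001, -0.819]]
ft_force: [1.2, -0.2, 0.0]
grip_width: 0.0268
gripper_force: 0.0
```

>>> servo_tool(
  deltas="0.31 0 0 -35 0 0 0; 0.31 0 0 -35 0 0 0; 0.31 0 0 0 0 0 0; 0.31 0 0 0 0 0 0",
)

```text
time_s: 19.62
position: [0.5345, -0.007, 0.1973]
tool_rot: [[0.059, 0.998, -0.035], [0.817, -0.068, -0.573], [-0.574, 0.005, -0.819]]
ft_force: [0.9, -1.2, -0.0]
grip_width: 0.0265
gripper_force: 0.0
```

```bash
python3 - <<'E'
from h import *
p=snap('wrist','f1.png')
X=cloud(p)
for n,(x,y) in PK.items():
    for o in (-.02,0,.02):
        m=(abs(X[...,0]-x-.07*o)<.004)&(abs(X[...,1]-y-o)<.004)&(X[...,2]<.08); print(n,o,np.median(X[m][:,2]).round(4),m.sum())
E
```

```text
short -0.02 0.0515 34
short 0 0.0515 40
short 0.02 0.0514 43
medium -0.02 0.0515 35
medium 0 0.0514 38
medium 0.02 0.0515 47
long -0.02 0.0514 29
long 0 0.0514 38
long 0.02 0.0513 41
```

View pics/f1.png

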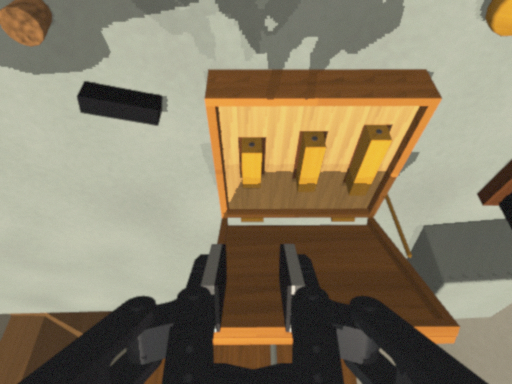

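All three bars lie level in their pockets, at (252,160), (313,158) and (375,155), with tops at 51.5 mm. The lid is untouched and the robot is clear.

```bash
python3 -c "
from rig import env
print(env.close_job())"
```

```text
the job is handed in; nothing more can be done
None
```

All three brass bars lie flat in the pockets cut to their lengths; the lid and other apparatus were not touched, and I handed the job in at about 20 s of the 67 s allowed.

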